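Refit a gas cooker's trim ring and D-bore knob, and hold it pressed to light the burner

ROBOT

A 6-joint arm with a two-finger parallel gripper is mounted at the origin on a cart in front of the work surface, level with it; the furniture and walls round the work are solid. World frame = base frame: x ahead of the robot, y to its left, z up, the work surface at z = 0. Lengths are in m, angles in rad, forces in N, time in s.
With the tool pointing down it reaches from about 0.25 to 0.725 m from the base axis. Payload 4 kg.
Tool frame: the origin (TCP) lies on the centre line of the jaws, within the pads' length; the fingertips stand 11 mm ahead of it and the grasp point (between the pads) lies 8 mm behind it; z points along the fingers, y is the line along which they close (so a half turn about z gives the same grasp; the last joint's range is limited). The gripper opens to 85 mm and grips with 20 to 120 N. Pads are 22 mm wide; open, the fingers measure 114 mm over their backs; the gripper's body (76 mm by 85 mm) begins 54 mm behind the grasp point. The pads swing forward as they close: fully open they stand 13 mm farther back than shut.
Start: joints at [1.114, 0.241, 0.005, 1.335, 0, 1.571], TCP at [0.221, 0.449, 0.222] pointing down, gripper open.
Joint ranges: [-2.72, 2.72], [-1.05, 1.87], [-1.09, 1.28], [-1.99, 2.15], [-1.42, 1.44], [-3.14, 3.14]. Speed limits (rad/s): [2.79, 2.79, 3.14, 3.14, 3.14, 3.14].

INTERFACE

Orientations are given as a unit quaternion [w, x, y, z].
In Python, from workcell import robot gives the robot as it stands. The module is installed in compiled form; this text tells all that it offers.
- The arm moves only by the shell command python3 -m inch 'ROWS' [OPENING] [FORCE]. ROWS is JSON, a list of rows, each a list of 4 numbers: the shift along the tool's x, y, z in cm, then the turn about the tool's z in rad. A call has exactly 5 rows; each row shifts and turns the commanded pose from where the row before left it, along the tool's axes as they then stand; what a row does not reach is not made up. A row lasts 1/8 s, in which the tool goes at most 62.5 mm and 10.7 degrees, less where a joint would pass 70% of its speed; a pose out of reach is approached as far as the arm can. A call with a gripper value outside its range is refused whole. OPENING is the closure, from -1 (fully open) to 1 (shut), set as the call begins (- or left out, the last holds). The fingers move at their own pace and stop on an object; FORCE is the grip in N (left out, the last holds). Time passes only in rows, so rows that do not move let the fingers close, or fill a call up. It gives the time, the measured TCP pose, the force, the opening and the grip force at its end, in the units of the state.
- robot.read_state(): the state, without advancing time (a new reading comes with each control period).
- robot.get_image(name): name is "scene" or "side" or "wrist"; returns the picture (480x640x3 uint8, blue, green, red); there is no depth.
- robot.get_calibration(name): a dict with "vertical_fov" (degrees; the focal length in pixels is half the picture's height over the tangent of half this angle, whatever the lens; pixels are square), "cx", "cy" (the principal point, pixels), "dist_coeffs" ([k1, k2, p1, p2, k3] as OpenCV has them; the pictures are not rectified), "eye" and "rotation" of the camera in the world. Camera axes: x right, y down, z forward; pixel columns grow to the right and rows downward; lengths in m; the calibration is good to about 2 mm. A picture is of the moment at which its call begins: read the wrist's pose just before it. get_calibration takes no time and is no camera call; for the wrist camera it gives the pose at the moment of the call.
- robot.hand_in(): hands the job in; it is judged then, once.
The state is a dict: "time_s": time; "joint_pos": joint angles; "dq": joint speeds; "joint_efforts": joint torques, N m; "position": TCP position; "tcp_rot": TCP orientation; "ft_force": force on the tool from outside, world axes, zero at the start; "moment": the same for the moment, N m; "grip_width": finger opening in m; "finger_force": force on a finger pad.
Only numpy, scipy, OpenCV 4.12 (cv2) and the standard library are available. Lean on these libraries where they do the work, as an engineer would, in place of code of your own. Each camera call takes 0.05 s, during which the arm holds its last target. There are 200 camera calls.

TASK

The tap parts of the table-top gas cooker have been washed: slip the steel trim ring back over the bare brass spindle so that it lies flat on the cooker's top plate and let go of it, then turn the black knob so that its white pointer line faces the same way as the flat of the spindle and push it fully home on the spindle without forcing it. Pressing the knob lights the burner, so finish while still holding the knob pressed right down against the tap's spring: do not let go of it. Leave the cup, teaspoon, tin and coffee capsule where they stand.

Things in the scene. Friction and masses are not known exactly. Their poses are not given: they have to be found in the camera images.
- cooker: table-top gas cooker, black case with a grey metal top plate, 222 (x) x 302 (y) x 80 mm high, one burner with a black pan support (114 mm high) on its left half, the tap on its right half. Origin: centre of its underside; x points to its back, z up. It does not move.
- tap_seat (a point): point on the cooker's top plate on the axis of the tap, where the trim ring's underside centre belongs; 80 mm above the cooker's underside; axes as the cooker's. The nearest bar of the pan support is 79 mm from it.
- spindle_tip (a point): centre of the top end of the brass tap spindle, upright on the tap's axis, 36 mm above the top plate. 12 mm thick; its upper 18 mm are milled to a D, flat 2.5 mm from the axis; end chamfered 1 mm. x is horizontal and points out of the flat (towards the robot, up to 0.9 rad either way); z up. The spindle turns only stiffly and sinks when pressed; over 50 N on it is forcing.
- tap_press (a joint): how far the tap spindle is pressed down, m: 0 as the spring holds it up, 0.006 at its stop. The spring takes about 4.2 N to start and 8.4 N at the stop, and lifts the spindle again when released.
- trim_ring: grey steel trim ring, 44 mm outside, 12 mm high, with a 16 mm hole; lies flat on the worktop, right way up. Origin: centre of its underside, z up. 50 g.
- knob: black round knob, 37 mm across (39 mm in the lowest 5 mm), 30 mm high, 60 g, standing upright on the worktop, bore down; grip it across its upper half. Origin: centre of its underside, on the bore's axis; x along the white pointer line, z up. Blind D bore 16 mm deep: fully home, its underside is 16 mm below the spindle's tip; it clears the trim ring even when pressed.
- knob_mark (a point): outer end of the knob's white pointer line, 17 mm from the knob's axis and 30 mm above its underside; axes as the knob's. The bore's flat is on the pointer's side, 3.2 mm from the axis, and begins 4.5 mm above the mouth, which is widened 2 mm by a chamfer; the round part is 13.6 mm wide; it enters the spindle when turned to within about 0.15 rad.
- mug_espresso: small white espresso cup, 58 mm wide, 53 mm high, bystander. Origin under its centre.
- teaspoon: steel teaspoon, 130 mm long, lying on the worktop, bystander. Origin under its middle.
- coffee_pod: small blue coffee capsule, 37 mm wide, 27 mm high, bystander. Origin under its centre.
- tin: food tin with a red label, 57 mm wide, 72 mm high, bystander. Origin under its centre.
Not all that is in view belongs to the job. There is more than one size of the trim_ring; the one meant has the size given above.

How it is judged:
By the outcome, as a careful person would: the job done as asked, in the order asked, and still so for the second after the job is handed in, while the arm keeps its last pose, push and grip.
It also fails if it takes over 58 s, if anything falls off the work surface, if the arm or the gripper's body presses on something with over 40 N, if the wrist force passes 120 N, or if a joint passes its speed limit or range.

## Working session

There is one attempt and no reset: what is moved stays moved. The work goes in short steps, Python scripts to look and compute and a shell command to move; the robot and the scene stay as the last step left them, time stands still between calls to the robot, and variables do not carry over. Pictures are saved under pics/ and viewed, at most 10 in all, crops included, and the job is handed in when it is done.

```bash
mkdir -p pics; cat > h.py <<'E'
import numpy as np, cv2
from workcell import robot
def cam(n):
    c=robot.get_calibration(n); f=240/np.tan(np.radians(c["vertical_fov"])/2)
    K=np.array([[f,0,c["cx"]],[0,f,c["cy"]],[0,0,1.]])
    return K,np.array(c["dist_coeffs"],float),np.array(c["eye"],float),np.array(c["rotation"],float)
def ray(C,uv):
    K,d,e,R=C
    p=cv2.undistortPoints(np.array(uv,float).reshape(-1,1,2),K,d).reshape(-1,2)
    return np.c_[p,np.ones(len(p))]@R.T
def plane(C,uv,z):
    r=ray(C,uv); return C[2]+r*((z-C[2][2])/r[:,2:])
def proj(C,P):
    K,d,e,R=C; X=(np.array(P,float).reshape(-1,3)-e)@R
    return cv2.projectPoints(X,np.zeros(3),np.zeros(3),K,d)[0].reshape(-1,2)
def toolvec(dw):
    w,x,y,z=robot.read_state()["tcp_rot"]
    from scipy.spatial.transform import Rotation as Q
    return Q.from_quat([x,y,z,w]).inv().apply(dw)*100
E
python3 - <<'E'
from h import *
s=robot.read_state()
for k in s: print(k,np.round(s[k],3))
for n in("scene","side","wrist"):
    C=cam(n); print(n,C[0][0,0].round(1),C[1],C[2].round(3),C[3].round(3).tolist())
    cv2.imwrite(f"pics/{n}0.png",robot.get_image(n))
E
```

```text
time_s 0.0
joint_pos [ 1.114  0.241  0.004  1.335 -0.     1.571]
dq [-0.    -0.002 -0.001  0.     0.002 -0.002]
joint_efforts [-0.0000e+00 -3.7232e+01  2.5241e+01  1.7000e-02  0.0000e+00  0.0000e+00]
position [0.22  0.448 0.221]
tcp_rot [-0.     0.226  0.974 -0.001]
ft_force [ 0.379  0.442 -0.174]
moment [ 0.023 -0.006  0.036]
finger_force 0.0
grip_width 0.085
scene 449.4 [-0.05263824  0.          0.          0.          0.        ] [ 0.055 -0.409  0.703] [-0.36, 0.83, -0.391, 0.168]
side 559.2 [-0.1549872  0.         0.         0.         0.       ] [0.522 1.193 0.928] [0.01, -0.029, 0.886, -0.462]
wrist 367.2 [-0.07375307  0.          0.          0.          0.        ] [0.147 0.485 0.371] [0.138, 0.837, 0.522, 0.085]
```

View pics/scene0.png

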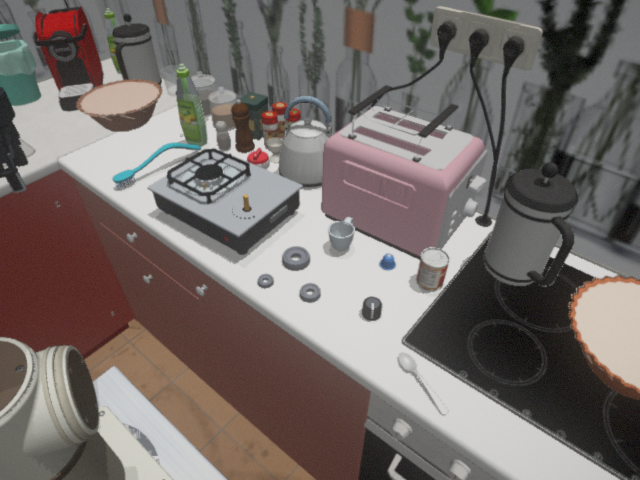

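View pics/side0.png

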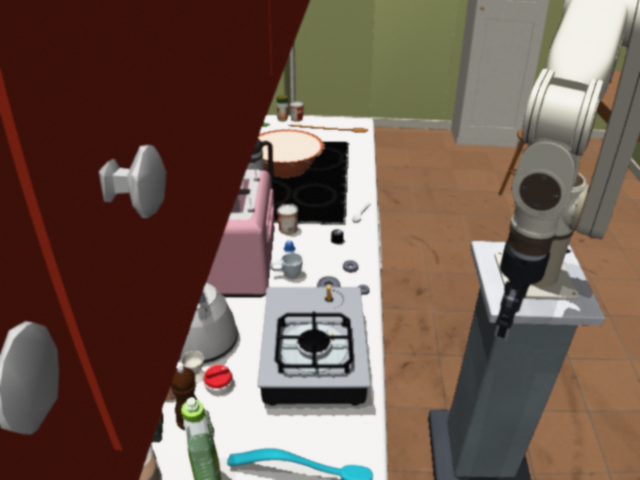

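Scene: candidate trim rings are at (296,258) large, (265,281) small and (310,293) middle. The knob is at (372,308), not to be confused with the blue capsule (388,261), and the brass spindle is at (246,203). The side view shows the same layout. Next I'll measure ring sizes.

```bash
python3 - <<'E'
from h import *
im=cv2.imread("pics/scene0.png"); C=cam("scene"); 
# rectify worktop z=0.012 to 0.5mm/px patch: x 0.3..0.6 , y -0.25..0.15
def sheet(z,x0,x1,y0,y1,s):
    ys=np.arange(y1,y0,-s); xs=np.arange(x1,x0,-s)
    X,Y=np.meshgrid(xs,ys,indexing='ij')
    uv=proj(C,np.c_[X.ravel(),Y.ravel(),np.full(X.size,z)]).astype(np.float32).reshape(*X.shape,2)
    return cv2.remap(im,uv[...,0],uv[...,1],cv2.INTER_LINEAR)
print(plane(C,[(296,258),(265,281),(310,293)],.012).round(3).tolist(), plane(C,[(372,300)],.03).round(3), plane(C,[(246,197)],.116).round(3))
for n,(u,v) in dict(L=(296,258),S=(265,281),M=(310,293)).items():
    g=cv2.cvtColor(im,cv2.COLOR_BGR2GRAY)[v-22:v+22,u-22:u+22]
    m=(g<130).astype(np.uint8); c,_=cv2.findContours(m,cv2.RETR_EXTERNAL,cv2.CHAIN_APPROX_NONE)
    c=max(c,key=cv2.contourArea).reshape(-1,2)+[u-22,v-22]
    P=plane(C,c,.008)[:,:2]; (cx,cy),(a,b),t=cv2.fitEllipse((P*1e3).astype(np.float32))
    print(n,round(cx),round(cy),round(a,1),round(b,1))
a=cv2.resize(im[235:335,240:400],(800,500),interpolation=cv2.INTER_CUBIC); cv2.imwrite("pics/crop1.png",a)
E
```

```text
Traceback (most recent call last):
  File "h.py", line 12, in plane
    r=ray(C,uv); return C[2]+r*((z-C[2][2])/r[:,2:])
  File "h.py", line 10, in ray
    return np.c_[p,np.ones(len(p))]@R.T
           ~~~~~~~~~~~~~~~~~~~~~~~~^~~~
ValueError: matmul: Input operand 1 has a mismatch in its core dimension 0, with gufunc signature (n?,k),(k,m?)->(n?,m?) (size 4 is different from 3)
```

Rotation is a quaternion; fix.

```bash
sed -i 's/,np.array(c\["rotation"\],float)$/,Q.from_quat(np.roll(c["rotation"],-1)).as_matrix()/; s/^from workcell/from scipy.spatial.transform import Rotation as Q\nfrom workcell/' h.py; python3 - <<'E'
from h import *
im=cv2.imread("pics/scene0.png"); C=cam("scene"); print(C[3][:,2])
print(plane(C,[(296,258),(265,281),(310,293)],.012).round(3).tolist(), plane(C,[(372,300)],.03).round(3), plane(C,[(246,197)],.116).round(3))
g0=cv2.cvtColor(im,cv2.COLOR_BGR2GRAY)
for n,(u,v) in dict(L=(296,258),S=(265,281),M=(310,293)).items():
    g=g0[v-22:v+22,u-22:u+22]
    m=(g<130).astype(np.uint8); c,_=cv2.findContours(m,cv2.RETR_EXTERNAL,cv2.CHAIN_APPROX_NONE)
    c=max(c,key=cv2.contourArea).reshape(-1,2)+[u-22,v-22]
    P=plane(C,c,.008)[:,:2]; (cx,cy),(a,b),t=cv2.fitEllipse((P*1e3).astype(np.float32))
    print(n,round(cx),round(cy),round(a,1),round(b,1))
a=cv2.resize(im[235:335,240:400],(800,500),interpolation=cv2.INTER_CUBIC); cv2.imwrite("pics/crop1.png",a)
E
```

```text
[ 0.56109371  0.46623454 -0.68395848]
[[0.556, 0.079, 0.012], [0.465, 0.083, 0.012], [0.5, -0.01, 0.012]] [[ 0.551 -0.125  0.03 ]] [[0.551 0.214 0.116]]
L 557 82 57.9 69.8
S 467 85 27.9 32.5
M 502 -7 38.5 46.7
```

View pics/crop1.png

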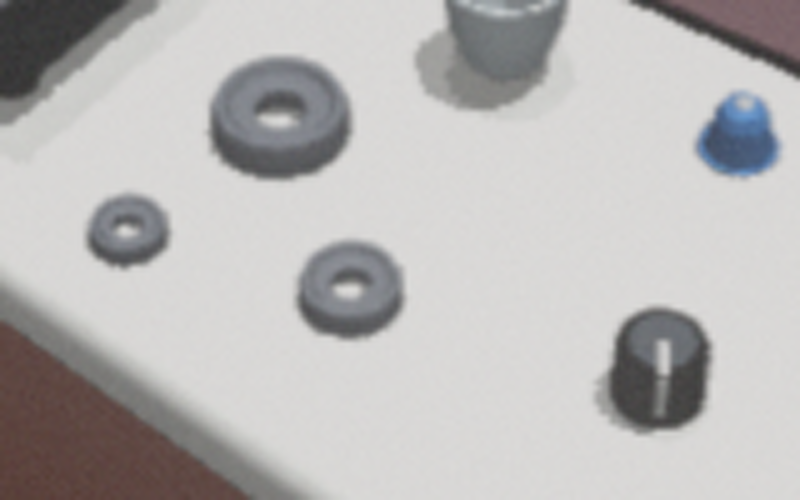

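The crop confirms the middle ring at scene (310,292) (the others measure about 60 and 30 mm), with the knob's pointer facing the scene camera. Now to go above the ring.

```bash
python3 -m inch '[[-4.5,-2.85,0,0],[-4.5,-2.85,0,0],[-4.5,-2.85,0,0],[-4.5,-2.85,0,0],[-4.5,-2.85,0,0]]' -1; python3 -m inch '[[-4.5,-2.85,0,0],[-4.5,-2.85,1,0],[-4.5,-2.85,1,0],[-4.5,-2.85,1,0],[-4.5,-2.85,1,0]]'; python3 -m inch '[[0,0,0,0],[0,0,0,0],[0,0,0,0],[0,0,0,0],[0,0,0,0]]'
python3 - <<'E'
from h import *
C=cam("wrist"); im=robot.get_image("wrist"); cv2.imwrite("pics/w1.png",im); print(C[2],C[3][:,2])
s=robot.read_state(); print(s["position"],s["tcp_rot"],s["joint_pos"])
print(proj(C,[[.502,-.008,.012],[.551,-.125,.03]]))
E
```

```text
time_s: 0.78
position: [0.3601, 0.22, 0.2214]
tcp_rot: [0.0, 0.226, 0.974, -0.0]
ft_force: [1.0, 1.0, 0.5]
grip_width: 0.0853
finger_force: 0.0
time_s: 1.4
position: [0.4993, -0.0072, 0.181]
tcp_rot: [-0.0, 0.226, 0.974, 0.0]
ft_force: [0.7, 0.3, -0.2]
grip_width: 0.0853
finger_force: 0.0
time_s: 2.02
position: [0.4986, -0.0047, 0.1819]
tcp_rot: [0.0, 0.226, 0.974, 0.0]
ft_force: [0.6, 0.7, -0.4]
grip_width: 0.0856
finger_force: 0.0
[0.42523234 0.0319545  0.33259531] [ 0.28798711 -0.14106841 -0.94718695]
[ 0.49862926 -0.00489683  0.18181908] [2.62901940e-04 2.25863255e-01 9.74158979e-01 7.48054411e-05] [-9.84059197e-03  2.58578928e-01 -7.63026634e-02  1.23536902e+00
  3.23566586e-05  4.45817633e-01]
[[320.52981871 218.48191381]
 [232.42922953 321.12679583]]
```

View pics/w1.png

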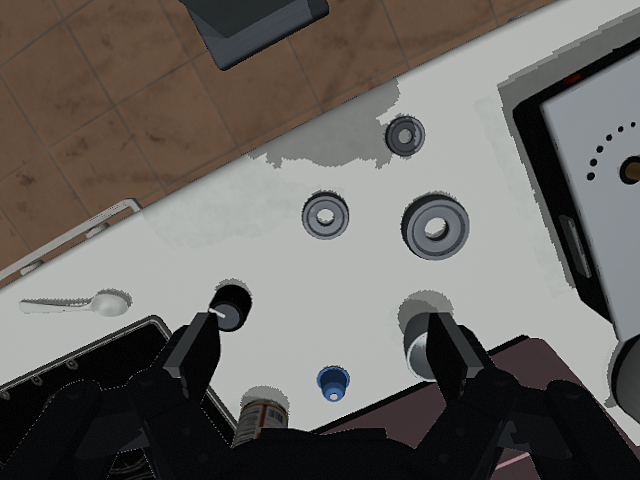

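Wrist: ring at (326,215), knob top at about (231,313) with pointer towards (210,312), and the spindle at the right edge (632,170). I'll fit these.

```bash
python3 - <<'E'
from h import *
C=cam("wrist"); im=cv2.imread("pics/w1.png"); g=cv2.cvtColor(im,cv2.COLOR_BGR2GRAY)
m=(g[180:250,290:360]<140).astype(np.uint8)
cs,h=cv2.findContours(m,cv2.RETR_CCOMP,cv2.CHAIN_APPROX_NONE)
for c in cs:
    if len(c)>25:
        q=c.reshape(-1,2)+[290,180]; P=plane(C,q,.010)[:,:2]*1e3
        print(len(c),np.round(cv2.fitEllipse(P.astype(np.float32))[:2],1), P.min(0).round(1),P.max(0).round(1))
# knob: mask white line
s=im[295:335,200:255].astype(int); w=(s.min(2)>130)
hsv=g[280:335,205:255]; d=(hsv<60)
for v in range(280,335,2): print(v,' '.join('%3d'%x for x in g[v,206:254:2]))
E
```

```text
146 [[501.6  -3.5]
 [ 42.7  45.9]] [478. -26.] [524.3  18.1]
44 [[501.1  -3.1]
 [ 12.   15.3]] [494.7 -10.7] [508.    4.4]
280 181 182 182 182 182 182 183 188 185 116 121 117 120 124 122 119 136 171 188 183 183 181 181 183
282 182 183 182 181 181 182 189 116 123 125 125 123 127 125 125 126 125 125 139 186 185 182 182 182
284 182 182 181 182 182 186 179  99  93 132  96  99  71  71 100 133 130 131 127 121 188 183 182 182
286 182 181 182 182 186 100  93 102 103   0   0   0   1   0   0   0   0  78 135 128 143 186 183 182
288 182 182 182 183 173 113  99   4   0   0   1   4   1   1   0   0   1   0   0  91 127 142 183 182
290 181 181 182 180 192 103   0   0   0   6   4   4   4   4   1   3   3   0   2   0  78 123 186 182
292 182 182 182 181 193  76   0   3   2   1   0   4   1   2   1   3   0   1   6   0   0  84 144 186
294 182 181 181 180 144   0   1   3   2   0   3   2   1   0   3   2   0   2   2   2   0  19 125 185
296 182 182 181 191  69   2   2   0   1   0   0   2   0   1   1   3   1   0   3   4   0   0 124 193
298 181 181 186 126   0   1   5   3   0   1   5   2   5  12   0   0   4   0  
[... 1122 characters left out ...]

322   4   9   4   2   7   2  58  69  68  69  67  71  67  69  69  71  40  14   0 117 188 183 182 182
324   8   6   1   6   8   5  58  69  71  67  68  70  68  70  70  80  11  11   0 203 183 182 182 182
326   8   5   5   8   4   6  32  75  70  70  71  71  69  74  58  21  15   0 184 185 182 182 182 182
328   5   7   8   8   7   2   4  17  29  61  66  52  52  28   7   8   0 167 187 181 181 181 182 182
330   8   8   7   8   7   3  29 103   0   0   4   7   0   0   0 166 194 184 183 182 181 182 182 181
332   4   9   6   5   8   7   0 199 189 186 188 185 181 177 191 185 182 181 182 181 182 182 182 183
334   9  10   6   7   2   3   0 174 183 183 182 183 182 183 183 181 182 181 181 182 182 181 181 182
```

```bash
python3 -m inch '[[-0.3,0.1,3,0],[0,0,3,0],[0,0,3,0],[0,0,3,0],[0,0,1,0]]'; python3 -m inch '[[0,0,1,0],[0,0,0,0],[0,0,0,0],[0,0,0,0],[0,0,0,0]]'
python3 - <<'E'
from h import *
C=cam("wrist"); im=robot.get_image("wrist"); cv2.imwrite("pics/w2.png",im)
s=robot.read_state(); print(s["position"],proj(C,[[.5015,-.005,.012],s["position"]]))
E
```

```text
time_s: 2.7
position: [0.5003, -0.0057, 0.0499]
tcp_rot: [-0.002, 0.226, 0.974, -0.0]
ft_force: [-1.2, 0.2, 0.5]
grip_width: 0.0852
finger_force: 0.0
time_s: 3.32
position: [0.5022, -0.006, 0.042]
tcp_rot: [0.001, 0.226, 0.974, 0.0]
ft_force: [-0.9, 0.4, 0.6]
grip_width: 0.0854
finger_force: 0.0
[ 0.50211703 -0.00597237  0.04190147] [[322.58382047 276.40787837]
 [321.24338811 304.92032517]]
```

View pics/w2.png

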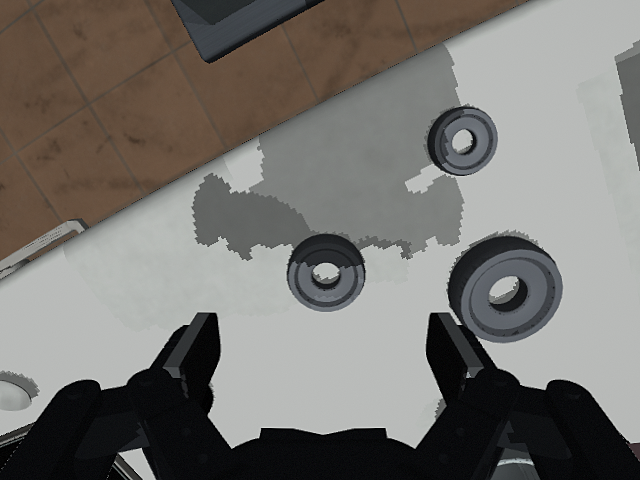

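Ring's hole is at (326,273), its top outline (288–364, 235–311). The large ring on the right is clear of the finger.

```bash
python3 - <<'E'
from h import *
C=cam("wrist"); im=cv2.imread("pics/w2.png")
P=plane(C,[(326,273)],.012)[0]; p=robot.read_state()["position"]
print(P,toolvec(np.r_[P[:2],.013]-p))
E
```

```text
[ 0.50034568 -0.00245384  0.012     ] [0.31622744 0.23661895 2.89000695]
```

```bash
python3 -m inch '[[0.3,0.2,1.4,0],[0,0,1.4,0],[0,0,0,0],[0,0,0,0],[0,0,0,0]]'; python3 -m inch '[[0,0,0,0],[0,0,0,0],[0,0,0,0],[0,0,0,0],[0,0,0,0]]' 1 40;  python3 -m inch '[[0,0,0,0],[0,0,0,0],[0,0,0,0],[0,0,0,0],[0,0,0,0]]'
```

```text
time_s: 4.0
position: [0.5004, -0.0029, 0.0138]
tcp_rot: [0.0, 0.226, 0.974, 0.0]
ft_force: [-0.8, 0.9, 0.3]
grip_width: 0.0849
finger_force: 0.0
time_s: 4.62
position: [0.5, -0.0028, 0.0135]
tcp_rot: [-0.0, 0.226, 0.974, 0.0]
ft_force: [0.0, 0.4, -0.6]
grip_width: 0.0002
finger_force: 0.0
time_s: 5.25
position: [0.5, -0.0029, 0.0135]
tcp_rot: [0.0, 0.226, 0.974, -0.0]
ft_force: [0.6, 1.1, 0.7]
grip_width: -0.0001
finger_force: 0.0
```

```bash
python3 - <<'E'
from h import *
cv2.imwrite("pics/w3.png",np.vstack([robot.get_image("wrist"),]))
E
```

```text
(no output)
```

View pics/w3.png

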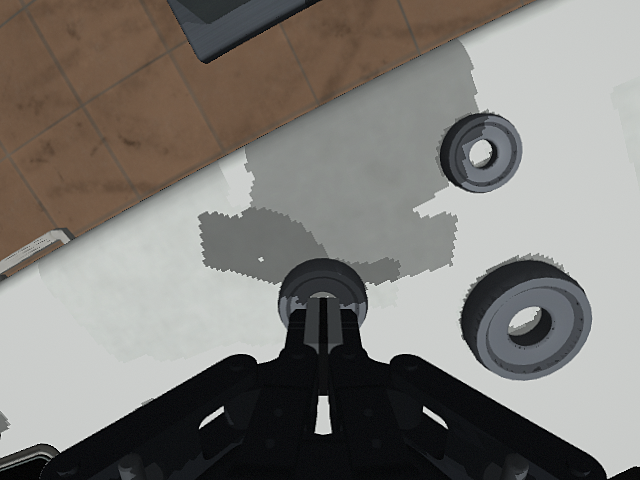

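The shut fingers lie on or above the ring, which still rests flat at (323,303), so the tips are higher than thought. I'll feel for the ring's top with small downward steps.

```bash
python3 -m inch '[[0,0,0.1,0],[0,0,0,0],[0,0,0.1,0],[0,0,0,0],[0,0,0,0]]'; python3 - <<'E'
from h import *
s=robot.read_state(); print(np.round(s["joint_efforts"],2),s["position"],s["moment"],s["joint_pos"])
E
```

```text
time_s: 5.92
position: [0.5, -0.0028, 0.0115]
tcp_rot: [-0.0, 0.226, 0.974, -0.0]
ft_force: [0.2, 0.1, -0.2]
grip_width: -0.0
finger_force: 0.0
[ -0.   -40.44  19.23   0.    -0.     0.  ] [ 0.50001093 -0.0028197   0.01149402] [0.00157095 0.03159876 0.00090338] [-5.63160897e-03  4.36789995e-01 -3.15103918e-01  8.18913805e-01
 -1.21319375e-05  4.51114452e-01]
```

```bash
python3 - <<'E'
from h import *
im=robot.get_image("wrist"); C=cam("wrist"); s=robot.read_state(); p=np.array(s["position"])
R=Q.from_quat(np.roll(s["tcp_rot"],-1)).as_matrix()
for z in (-.02,-.008,0,.011): print(z,[proj(C,p+R@np.array([x,0,z])).round(0).tolist()[0] for x in(-.011,0,.011)])
g=cv2.cvtColor(im,cv2.COLOR_BGR2GRAY)
cv2.imwrite("pics/w4.png",cv2.resize(im[230:400,220:430],None,fx=3.5,fy=3.5,interpolation=cv2.INTER_CUBIC))
print(plane(C,[(279,300),(367,300),(322,258)],.012).round(4))
E
```

```text
-0.02 [[321.0, 351.0], [321.0, 329.0], [321.0, 305.0]]
-0.008 [[321.0, 335.0], [321.0, 314.0], [321.0, 291.0]]
0 [[321.0, 326.0], [321.0, 305.0], [321.0, 284.0]]
0.011 [[321.0, 314.0], [321.0, 294.0], [321.0, 274.0]]
[[ 0.4889 -0.0189  0.012 ]
 [ 0.5066  0.0172  0.012 ]
 [ 0.479   0.0078  0.012 ]]
```

View pics/w4.png

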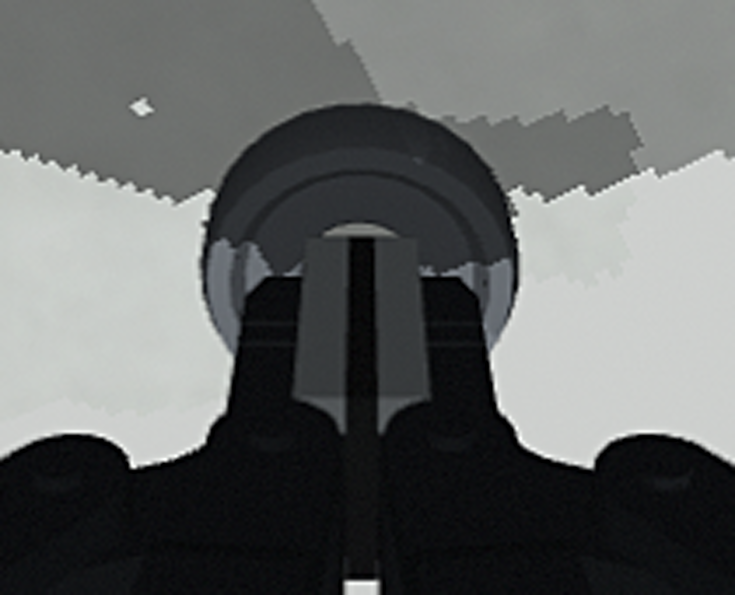

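The pads' tips end at about row 298, roughly 2 cm farther back than the stated geometry, and there is no contact. I'll keep feeling downward.

```bash
python3 -m inch '[[0,0,0.1,0],[0,0,0.1,0],[0,0,0.1,0],[0,0,0,0],[0,0,0,0]]'; python3 -m inch '[[0,0,0.1,0],[0,0,0.1,0],[0,0,0.1,0],[0,0,0,0],[0,0,0,0]]'
```

```text
time_s: 6.6
position: [0.5, -0.0028, 0.0085]
tcp_rot: [-0.0, 0.226, 0.974, -0.0]
ft_force: [0.5, -0.4, 0.2]
grip_width: -0.0001
finger_force: 0.0
time_s: 7.22
position: [0.5, -0.0028, 0.0055]
tcp_rot: [-0.0, 0.226, 0.974, -0.0]
ft_force: [0.9, 0.2, 0.8]
grip_width: -0.0003
finger_force: 0.0
```

```bash
python3 -m inch '[[0,0,0.1,0],[0,0,0.1,0],[0,0,0.1,0],[0,0,0,0],[0,0,0,0]]';  python3 - <<'E'
from h import *
C=cam("scene");im=robot.get_image("scene"); p=robot.read_state()["position"]; print(proj(C,[p,p+np.array([0,0,-.011])]))
cv2.imwrite("pics/s2.png",cv2.resize(im[220:340,230:390],None,fx=5,fy=5,interpolation=cv2.INTER_CUBIC))
E
```

```text
time_s: 7.85
position: [0.5, -0.0028, 0.0025]
tcp_rot: [-0.0, 0.226, 0.974, -0.0]
ft_force: [-0.4, -0.3, -0.1]
grip_width: 0.0
finger_force: 0.0
[[307.50981537 294.1513029 ]
 [307.63104283 297.6457045 ]]
```

View pics/s2.png

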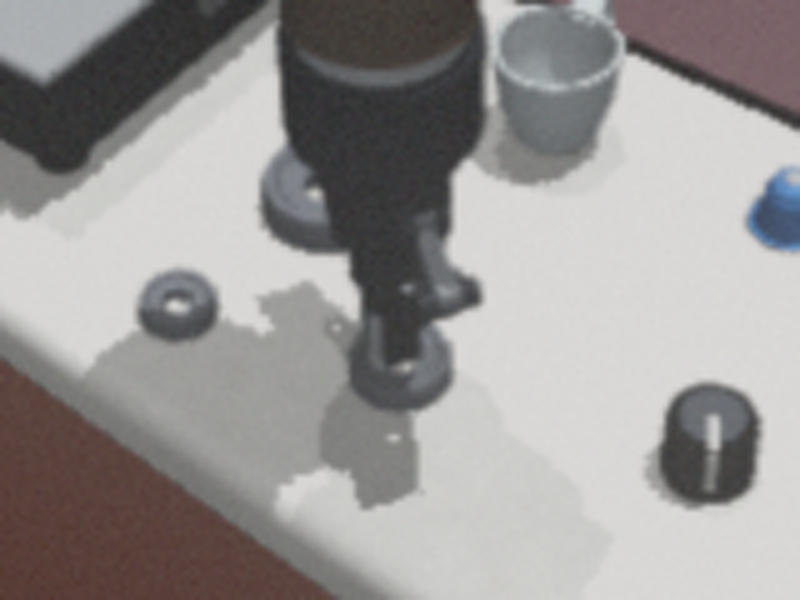

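The shut tips are just above the ring's top at crop (400,360). A few mm more to touch.

```bash
python3 -m inch '[[0,0,0.1,0],[0,0,0,0],[0,0,0.1,0],[0,0,0,0],[0,0,0,0]]';python3 -m inch '[[0,0,0.1,0],[0,0,0,0],[0,0,0.1,0],[0,0,0,0],[0,0,0,0]]'
```

```text
time_s: 8.52
position: [0.5002, -0.0028, 0.0021]
tcp_rot: [0.0, 0.226, 0.974, 0.0]
ft_force: [-2.4, 0.6, 12.4]
grip_width: -0.0002
finger_force: 6.0
time_s: 9.15
position: [0.5004, -0.0028, 0.0018]
tcp_rot: [0.001, 0.226, 0.974, 0.0]
ft_force: [-7.5, 1.0, 25.5]
grip_width: 0.0001
finger_force: 12.8
```

```bash
python3 -m inch '[[0,0,-0.6,0],[0,0,0,0],[0,0,0,0],[0,0,0,0],[0,0,0,0]]' -1; python3 -m inch '[[0,0,0,0],[0,0,1,0],[0,0,0.6,0],[0,0,0.2,0],[0,0,0,0]]'; python3 -m inch '[[0,0,0,0],[0,0,0,0],[0,0,0,0],[0,0,0,0],[0,0,0,0]]' 1 40
```

```text
time_s: 9.78
position: [0.4997, -0.0028, 0.0041]
tcp_rot: [-0.0, 0.226, 0.974, -0.0]
ft_force: [0.1, -0.0, -0.1]
grip_width: 0.0854
finger_force: 0.0
time_s: 10.4
position: [0.4998, -0.0028, -0.0138]
tcp_rot: [-0.0, 0.226, 0.974, -0.0]
ft_force: [-0.4, 0.2, -0.6]
grip_width: 0.0851
finger_force: 0.0
time_s: 11.02
position: [0.5014, -0.0031, -0.0115]
tcp_rot: [0.002, 0.226, 0.974, 0.0]
ft_force: [-2.7, 0.1, 11.0]
grip_width: 0.0425
finger_force: 42.9
```

Ring gripped. Lift and carry it towards the spindle.

```bash
python3 -m inch '[[0,0,-3,0],[0,0,-4.5,0],[0,0,-4.5,0],[0,0,-4.5,0],[0,0,-4.5,0]]'; python3 -m inch '[[1,4,0,0],[1,4,0,0],[1,4,0,0],[1,4,0,0],[1,4,0,0]]';python3 -m inch '[[0,0,0,0],[0,0,0,0],[0,0,0,0],[0,0,0,0],[0,0,0,0]]'; python3 - <<'E'
from h import *
C=cam("wrist"); im=robot.get_image("wrist"); cv2.imwrite("pics/w5.png",im); np.save("C5.npy",np.array(C,dtype=object),allow_pickle=True)
s=robot.read_state(); print(s["position"],proj(C,[[.551,.214,.116],[.551,.214,.08]]))
E
```

```text
time_s: 11.65
position: [0.4997, -0.0028, 0.1981]
tcp_rot: [0.0, 0.226, 0.974, 0.0]
ft_force: [0.4, -0.2, -0.0]
grip_width: 0.0424
finger_force: 40.6
time_s: 12.28
position: [0.5434, 0.2, 0.1965]
tcp_rot: [0.0, 0.226, 0.974, -0.0]
ft_force: [-0.0, 0.3, -0.4]
grip_width: 0.0423
finger_force: 40.6
time_s: 12.9
position: [0.5434, 0.198, 0.1967]
tcp_rot: [0.0, 0.227, 0.974, 0.0]
ft_force: [-0.4, -0.5, -0.5]
grip_width: 0.0422
finger_force: 40.7
[0.54342165 0.19816783 0.19667848] [[348.2782154  246.44963938]
 [345.18761302 230.71319811]]
```

View pics/w5.png

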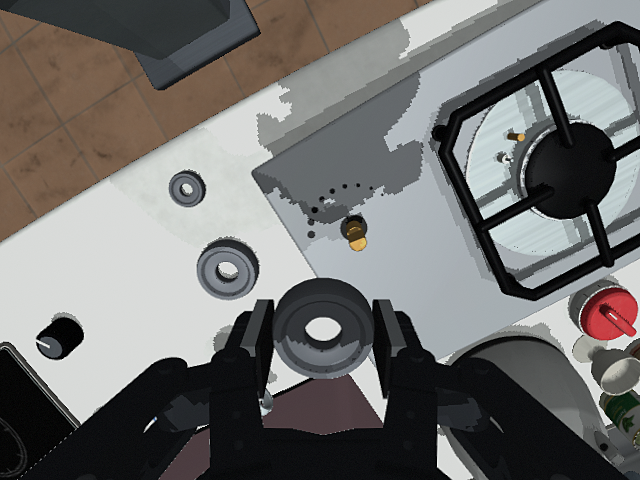

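Wrist view: the ring hangs flat in the jaws, hole at (322,329). The brass spindle's tip is near (358,243) and its foot near (352,222). I'll measure both numerically.

```bash
python3 - <<'E'
from h import *
C=cam("wrist"); im=cv2.imread("pics/w5.png"); g=cv2.cvtColor(im,cv2.COLOR_BGR2GRAY)
print("spindle R,G,sat rows")
for v in range(216,254): print(v,' '.join('%3d'%(x[2]) if x[2]-int(x[0])>15 else ' . ' for x in im[v,338:374]))
sub=g[312:348,300:346]; 
m=(sub>150).astype(np.uint8)
cs,_=cv2.findContours(m,cv2.RETR_EXTERNAL,cv2.CHAIN_APPROX_NONE); c=max(cs,key=cv2.contourArea).reshape(-1,2)+[300,312]
print(cv2.fitEllipse(c.astype(np.float32)),c.min(0),c.max(0))
for v in range(276,384,4): print(v,' '.join('%3d'%x for x in g[v,266:382:4]))
E
```

```text
spindle R,G,sat rows
216  78  78  77  76  73  70  69  74  53  41  51  62  57  .   11  .   .   .    6  .   .   19  35  93 109 172 185 180 180 179 179 180 179 178 178 179
217  77  76  73  68  61 145 178 141  63  .   40  30  17  11  .    9  .   .   12  .    7  .   .   22  42 173 192 183 180 178 179 180 179 177 178 177
218  71  68  60 140 168 178 124  60  .   .   .   .   .   .   .   .   .   15  .   14  .   .   .   .    0  74 171 187 182 179 179 178 178 178 179 178
219  60 140 164 167 175 118  50  40  .   .   .   .   .    7   0   9  10  14  12  .   11   9  .   .   .   .  107 175 185 179 180 179 178 179 179 177
220 166 165 166 170 139  73  .   44  51  23   7  11   4   0  .   32  .   .   14   6  14  .   15   8  .   45  .  170 189 182 178 179 178 178 178 178
221 164 162 167 115  52  .   .   49  51  27   0  .   .   60  70  68  71  72  73  53  .   10  13  .   44  50  .  108 175 185 179 179 177 178 179 179
222 161 161 169 116  .   .   .   25  .    1  .   59  69  69  68  68  68  70  72  73  61  .    3   1  43  .   .   .  170 190 180 180 179 179 178 178
223 159 162 152  90  .   43  47  48  21  . 
[... 7271 characters left out ...]
78  70  68 108 101 223 109 193   8
364  11  72 219 218 219 119 107 104  70  70  70  67 110 111 111 112 111 103  75  80  80  72 123 117 225 218 219 143  10
368   8 183 218 218 218 218 155 105 107  75  70  73  70  71  69  70  69  80  69  78 124 122 118 223 218 218 219 226   3
372   8 157 224 218 219 217 218 228 103 104 106 105  84  71  69  70  81 114 124 121 122 181 219 217 218 217 218 219   0
376  10 149 150 222 218 218 218 218 218 226 150 107 105 105 105 102 120 123 117  59  68  36 218 219 218 218 218 218 127
380   0 153 142 220 218 218 219 218 220 218   0  18  62  65  66  66  64  68  68  69  69  68 245 218 219 218 217 218 203<stdin>:4: RuntimeWarning: overflow encountered in scalar subtract
```

```bash
cat > m.py <<'E'
from h import *
from scipy.optimize import least_squares
C=cam("wrist"); s=robot.read_state(); p=np.array(s["position"])
R=Q.from_quat(np.roll(s["tcp_rot"],-1)).as_matrix()
def circ(P):
    f=lambda q: np.hypot(P[:,0]-q[0],P[:,1]-q[1])-q[2]
    r=least_squares(f,[*P.mean(0)[:2],.01]); return r.x*1e3, np.abs(r.fun).max()*1e3
arc=[(349.3,244),(349.7,246),(351.5,248),(354.5,250),(358,251),(361.3,250),(363.3,248),(364.7,246),(365.7,244),(366,242),(365.6,240)]
for z in (.115,.116): print("spindle",z,circ(plane(C,arc,z)))
e=plane(C,[(349,243),(351,242),(353.3,241),(355.8,240),(358.2,239),(360.7,238)],.116)
d=np.polyfit(e[:,1],e[:,0],1); n=np.array([-1,d[0]]); n/=np.hypot(*n)
print("flat normal",n,"yaw",np.arctan2(n[1],n[0]), "mid",e.mean(0))
ends=plane(C,[(348.7,243.2),(365.3,237)],.116); print("chord",np.linalg.norm(ends[1]-ends[0])*1e3,"centre",(ends.mean(0)[:2]-.0025*n)*1e3)
for zt in(-.0235,-.0215):
  zz=(p+R@[0,0,zt])[2]
  for nm,pts in dict(hole=[(322.6,317.5),(322.6,350.5),(305,332),(340.5,332)],outer=[(323,295.5),(322,378),(274,332),(374,332)]).items():
    c,r=circ(plane(C,pts,zz)); print(zt,nm,c.round(1),round(r,1),(R.T@(np.r_[c[:2]/1e3,zz]-p)*1e3).round(1))
print(p)
E
python3 m.py
```

```text
spindle 0.115 (array([551.73832647, 220.73274786,   5.58891012]), np.float64(0.2698445340232484))
spindle 0.116 (array([551.38760888, 220.79430646,   5.56486639]), np.float64(0.2686836511912498))
flat normal [-0.99944141  0.03341965] yaw 3.1081667807096487 mid [0.54905902 0.21973299 0.116     ]
chord 11.754250963458857 centre [551.98784694 221.14959529]
-0.0235 hole [544.1 198.6   7.5] 0.3 [ -0.5   0.7 -23.5]
-0.0235 outer [546.2 198.1  19.9] 0.5 [ -2.5   1.2 -23.5]
-0.0215 hole [545.3 198.    7.6] 0.3 [ -1.8   0.7 -21.5]
-0.0215 outer [547.4 197.6  20.2] 0.5 [ -3.8   1.2 -21.5]
[0.54342165 0.19816783 0.19667848]
```

Sizes come out about 7% small everywhere, and contact came 21 mm lower than it should. So the reported z seems about 21 mm below the true one. Recomputing with that offset.

```bash
sed -i 's/^R=Q/b=np.array([0,0,.0207]); p=p+b; C=(C[0],C[1],C[2]+b,C[3])\nR=Q/; s/-.0235,-.0215/-.0025,-.001/' m.py; python3 m.py; python3 - <<'E'
from h import *
C=cam("scene"); im=robot.get_image("scene")
# spindle may be hidden now; use first picture
im=cv2.imread("pics/scene0.png").astype(int)
b=(im[...,2]-im[...,0]>40)[180:225,225:265]; ys,xs=np.nonzero(b); 
print(xs.min()+225,xs.max()+225,ys.min()+180,ys.max()+180)
for r in range(190,214): q=xs[ys==r-180]+225; print(r,q.min() if len(q) else '',q.max() if len(q) else '',end='; ')
im=cv2.imread("pics/side0.png").astype(int)
b=(im[...,2]-im[...,0]>40)[275:310,315:345]; ys,xs=np.nonzero(b); print()
for r in range(275,310): q=xs[ys==r-275]+315; print(r,q.min() if len(q) else '',q.max() if len(q) else '',end='; ')
E
```

```text
spindle 0.115 (array([558.99818048, 219.45848487,   6.0866153 ]), np.float64(0.2938748086238384))
spindle 0.116 (array([558.64746289, 219.52004347,   6.06257157]), np.float64(0.29271392579956806))
flat normal [-0.99944141  0.03341965] yaw 3.1081667807096176 mid [0.55611062 0.21836381 0.116     ]
chord 12.80551638844591 centre [559.07791677 219.91458066]
-0.0025 hole [556.3 192.5   8.7] 0.4 [-14.1   0.7  -2.5]
-0.0025 outer [558.7 192.   23.2] 0.5 [-16.4   1.3  -2.5]
-0.001 hole [557.2 192.1   8.8] 0.4 [-15.    0.7  -1. ]
-0.001 outer [559.6 191.6  23.4] 0.5 [-17.4   1.3  -1. ]
[0.54342165 0.19816783 0.21737848]
243 248 194 209
190  ; 191  ; 192  ; 193  ; 194 245 245; 195 243 247; 196 243 247; 197 244 247; 198 244 247; 199 244 247; 200 244 247; 201 245 247; 202 245 247; 203 244 247; 204 244 247; 205 245 248; 206 245 248; 207 245 248; 208 245 248; 209 245 248; 210  ; 211  ; 212  ; 213  ; 
275  ; 276  ; 277  ; 278  ; 279  ; 280  ; 281  ; 282  ; 283  ; 284  ; 285 328 330; 286 327 330; 287 327 330; 288 327 330; 289 327 330; 290 327 329; 291 327 329; 292 327 330; 293 327 330; 294 327 330; 295 327 330; 296 327 330; 297 327 330; 298 327 330; 299 327 330; 300 328 329; 301  ; 302  ; 303  ; 304  ; 305  ; 306  ; 307  ; 308  ; 309  ;
```

```bash
python3 - <<'E'
from h import *
A=cam("scene");B=cam("side");W=cam("wrist")
def tri(u,v):
    M=[];r=[]
    for C,q in((A,u),(B,v)):
        d=ray(C,[q])[0]; d/=np.linalg.norm(d); P=np.eye(3)-np.outer(d,d); M.append(P); r.append(P@C[2])
    M=np.vstack(M); r=np.hstack(r); x=np.linalg.lstsq(M,r,rcond=None)[0]; return x,np.abs(M@x-r).max()
# tip top-face centre, slightly below uppermost edge
print("tip",tri((245.3,195.7),(328.7,286.3)))
for z in(.116,): print(plane(A,[(245.3,195.7)],z),plane(B,[(328.7,286.3)],z))
print("base",plane(A,[(246.5,210)],.08),plane(B,[(328.7,300.5)],.08))
print("wrist eye",W[2], "knob",plane(A,[(372,302.6)],.03))
S=plane(A,[(265.6,280.2)],.008); print("S ring",S,proj(W,S))
E
```

```text
tip (array([0.55349245, 0.21863473, 0.11647205]), np.float64(0.00021777450862270342))
[[0.55358937 0.2191092  0.116     ]] [[0.55373232 0.2178686  0.116     ]]
base [[0.54946059 0.21690281 0.08      ]] [[0.55269645 0.22540276 0.08      ]]
wrist eye [0.47020558 0.23516287 0.34741149] knob [[ 0.54559346 -0.12882835  0.03      ]]
S ring [[0.46955432 0.08663674 0.008     ]] [[181.50840045 191.6701187 ]]
```

Scene and side triangulate the spindle tip to (0.5535, 0.2186, 0.1165). That agrees with the uncorrected wrist camera, so only the finger offset differs from the text. I'll hover with the ring's underside about 4 mm above the tip and look through the hole.

```bash
python3 -m inch '[[0.3,2.2,0,0],[0,0,2.2,0],[0,0,2.2,0],[0,0,2.2,0],[0,0,2.2,0]]'; python3 -m inch '[[0,0,0,0],[0,0,0,0],[0,0,0,0],[0,0,0,0],[0,0,0,0]]'; python3 - <<'E'
from h import *
C=cam("wrist"); im=robot.get_image("wrist"); cv2.imwrite("pics/w6.png",im)
g=cv2.cvtColor(im,cv2.COLOR_BGR2GRAY).astype(int)
for v in range(288,364,2): print(v,' '.join(('%3d'%g[v,u])+('b' if int(im[v,u,2])-int(im[v,u,0])>50 else ' ') for u in range(296,352,2)))
E
```

```text
time_s: 13.62
position: [0.5504, 0.2198, 0.1079]
tcp_rot: [0.0, 0.226, 0.974, 0.0]
ft_force: [-0.4, -0.1, 0.1]
grip_width: 0.042
finger_force: 40.7
time_s: 14.25
position: [0.5506, 0.2199, 0.109]
tcp_rot: [0.0, 0.226, 0.974, 0.0]
ft_force: [-0.2, -0.3, -1.2]
grip_width: 0.0422
finger_force: 40.7
288  43   46   45   47   46   47   47   49   49   48   50   50   49   49   49   50   48   48   48   48   48   46   45   45   44   47   44   43 
290  44   44   46   48   47   48   48   48   49   50   48   50   49   48   50   48   49   50   51   50   49   48   48   45   45   45   45   44 
292  45   47   48   49   50   51   51   50   50   50   50   53   52   51   51   50   50   50   52   50   50   50   48   50   46   46   46   45 
294  46   48   49   50   51   50   52   51   51   58   63   64   64   64   64   64   64   60   55   53   51   50   51   48   49   50   49   46 
296  47   51   51   51   53   61   64   64   63   63   62   63   62   63   62   63   62   62   62   64   62   64   61   49   51   50   50   49 
298  51   50   54   64   65   63   62   62   62   65   62   64   62   62   63   62 
[... 3967 characters left out ...]
 129  131  133  134  136  138  140  140  141  143  144  144  143  141  142  139  137  134  134  131  129  129  127  125  129 
356  89  132  127  129  129  131  132  135  136  137  136  137  139  139  138  138  137  137  135  133  132  131  130  127  126  127  131   88 
358  80   80  119  127  126  129  129  132  132  133  133  135  135  134  136  134  135  133  133  130  141  147  128  126  127  112   84   84 
360  81   81   80   94  130  128  127  128  128  129  130  131  132  133  131  132  131  130  129  129  147  145  128  146  101   90   92   57 
362  81   81   81   80   80   86  124  127  127  127  129  129  128  129  128  128  128  127  127  124  142  138   97   88   90   92   93   93
```

Brass shows in the hole only at rows 318–323, on the near side, so the ring must move towards tool +x.

```bash
python3 - <<'E'
from h import *
C=cam("wrist"); p=np.array(robot.read_state()["position"]); zb=p[2]+.0115
E=plane(C,[(323,340.7)],zb)[0]; N=plane(C,[(323,317)],zb+.012)[0]; F=plane(C,[(323,350)],zb+.012)[0]; S=plane(C,[(324.7,323.5)],.1155)[0]
for n,q in dict(botfar=E,topnear=N,topfar=F,spfar=S).items(): print(n,toolvec(q-p)*10)
im=cv2.imread("pics/w6.png"); m=(im[...,2].astype(int)-im[...,0]>35).astype(np.uint8); ys,xs=np.nonzero(m[310:345,300:346])
for r in np.unique(ys): print(r+310,xs[ys==r].min()+300,xs[ys==r].max()+300,end='; ')
E
```

```text
botfar [-11.49188961   0.7619056  -11.49497074]
topnear [  7.53171104   0.75913483 -23.50271803]
topfar [ -7.91628006   0.76159451 -23.49642866]
spfar [-5.67463514  1.525709   -6.62612294]
317 320 325; 318 316 329; 319 315 332; 320 316 332; 321 318 331; 322 318 328; 323 321 327;
```

Estimates of the offset are about (−1.5±1.5, +0.4) mm in tool axes. The spindle is sprung and I have force sensing, so I'll correct and descend gently.

```bash
python3 -m inch '[[-0.15,0.04,0.3,0],[0,0,0.2,0],[0,0,0.3,0],[0,0,0.2,0],[0,0,0,0]]'; python3 -m inch '[[0,0,0,0],[0,0,0,0],[0,0,0,0],[0,0,0,0],[0,0,0,0]]'; python3 - <<'E'
from h import *
im=robot.get_image("wrist"); cv2.imwrite("pics/w7.png",im)
g=cv2.cvtColor(im,cv2.COLOR_BGR2GRAY).astype(int)
for v in range(312,354,2): print(v,' '.join(('%3d'%g[v,u])+('b' if int(im[v,u,2])-int(im[v,u,0])>35 else ' ') for u in range(300,350,2)))
E
```

```text
time_s: 14.92
position: [0.5514, 0.2199, 0.0981]
tcp_rot: [-0.001, 0.226, 0.974, 0.0]
ft_force: [-0.7, 2.2, -1.3]
grip_width: 0.0419
finger_force: 40.7
time_s: 15.55
position: [0.5516, 0.2196, 0.0983]
tcp_rot: [-0.0, 0.226, 0.974, 0.0]
ft_force: [-2.9, 4.7, -2.0]
grip_width: 0.042
finger_force: 40.8
312  62   64   63   63   63   63   64   63   62   62   63   62   63   62   64   63   62   63   61   63   62   64   62   62   64 
314  62   63   65   64   62   63   63   63   63   63   64   62   63   61   62   62   63   62   63   63   64   62   63   64   62 
316  64   63   63   63   63   63   62   62   62   63   58   56   53   58   60   61   61   63   63   64   62   62   63   63   64 
318  63   62   63   63   62   64   61   53   63b  66b  64b  69b  77b  87b  97b  72   58   60   62   63   63   63   62   63   63 
320  63   64   62   63   61   53   64b  67b  66b  73b  83b  92b  95b  91b  93b  94b  94b  82b  56   61   63   62   63   63   63 
322  63   63   62   60   85   99   74b  82b  89b  95b  93b  92b  92b  90b  93b  93b  91b  93b  90b  58   60   64   62   63   64 
324  63   63   62   56  1
[... 1208 characters left out ...]
   40   41   42   41   40   40   62   63   61   60   62 
344 133  136  138  120  100   42   40   42   41   42   41   42   42   43   41   41   40   41   44   59   55   50  110  121   61 
346 133  134  136  135  120  106   64   38   41   44   42   42   41   42   43   41   40   50   56   95  136  141  135  138   62 
348 132  135  137  140  138  127   84   98   76   46   36   39   38   40   46   51   56   94  130  142  138  136  132  134  133 
350 134  136  135  136  140  142  138  128  121   60  111  102  100   80   61   97  130  141  143  140  136  135  133  130  130 
352 131  134  134  136  139  140  143  145  147  145  137  134  135  138  146  146  145  141  140  138  135  135  134  131  131
```

The tip is inside the hole (brass rows 318–334) with a slight side push towards +x, +y. Follow it and descend.

```bash
python3 -m inch '[[0.12,0.06,0,0],[0,0,0.5,0],[0,0,0.5,0],[0,0,0,0],[0,0,0,0]]'; python3 -m inch '[[0,0,0.5,0],[0,0,0.5,0],[0,0,0.4,0],[0,0,0.3,0],[0,0,0,0]]'
```

```text
time_s: 16.23
position: [0.551, 0.2201, 0.0882]
tcp_rot: [-0.0, 0.227, 0.974, -0.0]
ft_force: [-0.3, 0.6, -0.9]
grip_width: 0.0421
finger_force: 40.9
time_s: 16.85
position: [0.5507, 0.2203, 0.0709]
tcp_rot: [-0.0, 0.226, 0.974, -0.0]
ft_force: [-1.6, 1.1, -1.6]
grip_width: 0.0422
finger_force: 41.0
```

Free running. The last 2–3 mm down to the plate, until a light contact.

```bash
python3 -m inch '[[0,0,0.1,0],[0,0,0.1,0],[0,0,0.1,0],[0,0,0,0],[0,0,0,0]]'
```

```text
time_s: 17.48
position: [0.5509, 0.2207, 0.0686]
tcp_rot: [-0.0, 0.226, 0.974, 0.0]
ft_force: [-3.4, 0.6, 1.6]
grip_width: 0.0423
finger_force: 42.3
```

```bash
python3 -m inch '[[0,0,0,0],[0,0,0,0],[0,0,0,0],[0,0,0,0],[0,0,0,0]]' -1; python3 -m inch '[[0,0,-2,0],[0,0,-3,0],[0,0,-3,0],[0,0,-2,0],[0,0,0,0]]'; python3 - <<'E'
from h import *
C=cam("wrist"); im=robot.get_image("wrist"); cv2.imwrite("pics/w8.png",im)
print(robot.read_state()["position"],proj(C,[[.552,.2195,.116],[.552,.2195,.092],[.552,.2195,.08]]))
E
```

```text
time_s: 18.1
position: [0.5512, 0.2205, 0.0685]
tcp_rot: [0.0, 0.226, 0.974, 0.0]
ft_force: [-0.7, 0.8, 0.3]
grip_width: 0.0851
finger_force: 0.0
time_s: 18.73
position: [0.5524, 0.221, 0.1704]
tcp_rot: [0.002, 0.226, 0.974, 0.001]
ft_force: [0.0, -0.1, -0.4]
grip_width: 0.0854
finger_force: 0.0
[0.5514706  0.22070361 0.16887431] [[318.83161846 261.70608499]
 [319.10190008 248.13860556]
 [319.21923123 242.2602721 ]]
```

View pics/w8.png

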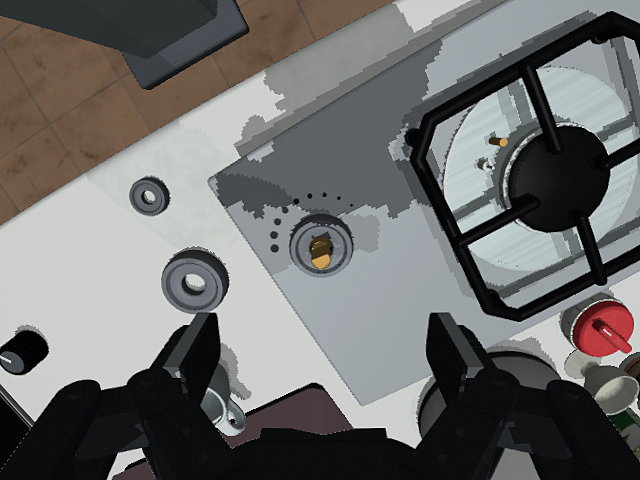

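The ring sits flat round the spindle at (321,246); the brass tip is at (320,258). That was the last picture viewed. Now to measure the flat's direction and the spindle numerically.

```bash
python3 - <<'E'
from h import *
C=cam("wrist"); im=cv2.imread("pics/w8.png")
for v in range(236,275): print(v,' '.join('%3d'%im[v,u,2] if int(im[v,u,2])-int(im[v,u,0])>25 else '  .' for u in range(304,338)))
print(robot.read_state()["joint_pos"])
E
```

```text
236   .   .   .   .   .   .   .   .   .   .   .   .   .   .   .   .   .   .   .   .   .   .   .   .   .   .   .   .   .   .   .   .   .   .
237   .   .   .   .   .   .   .   .   .   .   .   .   .   .   .  57  64  65  65  59  57   .   .   .   .   .   .   .   .   .   .   .   .   .
238   .   .   .   .   .   .   .   .   .   .   .   .  53  61  62  62  63  65  65  66  66  65  59   .   .   .   .   .   .   .   .   .   .   .
239   .   .   .   .   .   .   .   .   .   .  55  59  62  62  61  60  62  63  62  65  64  63  63  62   .   .   .   .   .   .   .   .   .   .
240   .   .   .   .   .   .   .   .   .   .  58  60  59  58  55  54  57  59  62  64  63  63  62  62  57   .   .   .   .   .   .   .   .   .
241   .   .   .   .   .   .   .   .   .  56  57  56  52  46  80 133 109  68  66  63  59  61  62  61  57   .   .   .   .   .   .   .   .   .
242   .   .   .   .   .   .   .   .   .  55  51  43 115 214 162  88  91  89  93  96  90  76  62  58  57   .   .   .   .   .   .   .   .   .
243   .   .   .   .   .   .   .   .   .  53  82 207 160  99  93  85  87  91  92  95  97  99  88  68  59   .   .   .   . 
[... 3758 characters left out ...]
.   .   .   .   .   .   .   .   .   .   .
271   .   .   .   .   .   .   .   .   .   .   .   .   .   .   .   .   .   .   .   .   .   .   .   .   .   .   .   .   .   .   .   .   .   .
272   .   .   .   .   .   .   .   .   .   .   .   .   .   .   .   .   .   .   .   .   .   .   .   .   .   .   .   .   .   .   .   .   .   .
273   .   .   .   .   .   .   .   .   .   .   .   .   .   .   .   .   .   .   .   .   .   .   .   .   .   .   .   .   .   .   .   .   .   .
274   .   .   .   .   .   .   .   .   .   .   .   .   .   .   .   .   .   .   .   .   .   .   .   .   .   .   .   .   .   .   .   .   .   .
[ 3.80714382e-01  4.51286292e-01  1.69797471e-01  1.28777121e+00
 -5.24680489e-05  8.37490733e-01]
```

```bash
python3 - <<'E'
exec(open("m.py").read().split("arc=")[0].replace("p=p+b; C=(C[0],C[1],C[2]+b,C[3])",""))
e=plane(C,[(323,255),(320.5,256),(318,257),(315.5,258),(313,259),(325.6,254)],.116)
d=np.polyfit(e[:,1],e[:,0],1); n=np.array([-1,d[0]]); n/=np.hypot(*n); print("yaw",np.arctan2(n[1],n[0]),n)
arc=[(310.8,260),(311.6,262),(313,264),(314.3,266),(316.3,267.5),(320,268.6),(324.7,267.5),(327,266),(328.4,264),(329.3,262),(329.9,260),(329.7,258)]
c,r=circ(plane(C,arc,.115)); print(c,r, toolvec(np.r_[c[:2]/1e3,.1]-p))
A=cam("scene"); k=plane(A,[(372,302.6),(372.4,308.6)],.03); v=k[1]-k[0]; print("knob",k[0],np.arctan2(v[1],v[0]))
print(toolvec(np.r_[k[0][:2],.17]-p),p)
E
```

```text
yaw 3.0868286263995257 [-0.99850083  0.05473666]
[550.04750424 220.65128701   5.58055714] 0.2944502238271642 [ 0.13276256 -0.07508134  6.88721466]
knob [ 0.54559346 -0.12882835  0.03      ] -2.4792821461443184
[-14.88903082 -31.62883758  -0.1316691 ] [0.5514706  0.22070361 0.16887431]
```

```bash
python3 -m inch '[[-1,-6,0,0],[-1,-6,0,0],[-1,-6,0,0],[-3,-3.4,0,0],[-3,-3.4,0,0]]'; python3 -m inch '[[-3,-3.4,0,0],[-3,-3.4,0,0],[0,0,3,0],[0,0,3,0],[0,0,3,0]]';  python3 -m inch '[[0,0,0,0],[0,0,0,0],[0,0,0,0],[0,0,0,0],[0,0,0,0]]'
python3 - <<'E'
from h import *
C=cam("wrist"); im=robot.get_image("wrist"); cv2.imwrite("pics/w9.png",im); s=robot.read_state(); print(s["position"],s["joint_pos"])
q=proj(C,[.5456,-.1288,.03])[0]; print(q); u0,v0=q.astype(int)
g=cv2.cvtColor(im,cv2.COLOR_BGR2GRAY)
for v in range(v0-44,v0+46,3): print(v,' '.join('%3d'%x for x in g[v,u0-48:u0+48:3]))
E
```

```text
time_s: 19.4
position: [0.5213, -0.0432, 0.1671]
tcp_rot: [-0.001, 0.227, 0.974, -0.0]
ft_force: [1.6, -0.4, -0.1]
grip_width: 0.0852
finger_force: 0.0
time_s: 20.02
position: [0.545, -0.1292, 0.0759]
tcp_rot: [-0.001, 0.227, 0.974, 0.0]
ft_force: [0.1, 0.4, -0.6]
grip_width: 0.0856
finger_force: 0.0
time_s: 20.65
position: [0.5467, -0.1293, 0.0792]
tcp_rot: [0.001, 0.226, 0.974, -0.0]
ft_force: [-0.0, 0.3, -0.1]
grip_width: 0.0854
finger_force: 0.0
[ 0.5466133  -0.12925832  0.07904754] [-2.32195306e-01  4.58995115e-01 -6.58386263e-02  1.04498839e+00
 -1.86842082e-05  2.24570626e-01]
[321.53368068 262.6546205 ]
218 179 176 180 180 179 175 176 184  99  97  98 109  15   0   0   0   2   0   1   0  69 133 124 125 128 129  91  79 183 181 181 180
221 180 178 177 178 177 177 176 190  96 101  18   0   1   4   2   0   6   1   2   0   0   0 105  95  94  79 184 180 179 178 180 180
224 178 180 179 179 178 179 179  82 106   0   6   0   1   0   0   4   1   2   2   2   1   1   0  94  91 185 179 181 178 179 179 178
227 179 180 179 180 180 180 180 193  12   1   0   0   0   5   0   2   4   3   5   1  
[... 2778 characters left out ...]
 179 180 180 180 180 180 180 180 181 180
293 180 179 180 181 180 180 181 180 180 180 180 180 181 180 180 181 179 180 180 180 179 180 181 181 181 179 179 180 180 180 181 179
296 181 180 181 180 180 181 180 181 180 179 179 181 180 180 180 181 180 181 181 180 180 180 180 180 180 180 180 181 180 180 180 179
299 180 180 180 180 181 180 180 180 180 180 179 179 181 181 179 180 179 180 180 180 180 179 181 180 180 180 180 181 180 180 181 179
302 179 180 180 181 180 180 180 179 179 181 180 179 181 180 180 179 181 181 181 180 181 180 180 180 180 180 181 180 180 180 180 180
305 180 180 181 180 180 181 179 180 180 181 179 180 180 179 180 180 180 180 180 181 181 180 180 180 180 181 181 180 181 180 180 180
```

```bash
cat > k.py <<'E'
exec(open("m.py").read().split("arc=")[0].replace("p=p+b; C=(C[0],C[1],C[2]+b,C[3])",""))
def knob(im,box,zt,dark=110,white=130):
    u0,u1,v0,v1=box; g=cv2.cvtColor(im,cv2.COLOR_BGR2GRAY)
    pass
E
python3 - <<'E'
exec(open("k.py").read())
im=cv2.imread("pics/w9.png"); g=cv2.cvtColor(im,cv2.COLOR_BGR2GRAY)
L=[];Rr=[]
for v in range(262,288,2):
    x=np.nonzero(g[v,285:360]<90)[0]+285
    if len(x): L.append((x.min()-.5,v)); Rr.append((x.max()+.5,v))
c,r=circ(plane(C,L+Rr,.029)); print("outer",c,r,toolvec(np.r_[c[:2]/1e3,.0]-p))
m=np.zeros_like(g); m[244:264,300:322]=g[244:264,300:322]>125
ys,xs=np.nonzero(m); w=(g[ys,xs].astype(float)-90)
P=plane(C,np.c_[xs,ys],.03)[:,:2]; q=P.mean(0); u,s_,vt=np.linalg.svd(P-q); d=vt[0]; d=d if d@(q-c[:2]/1e3)>0 else -d
print("pointer yaw",np.arctan2(d[1],d[0]),"via centre",np.arctan2(*(q-c[:2]/1e3)[::-1]), len(P),s_)
n=np.array([-d[1],d[0]]); print("line offset from centre mm",(c[:2]/1e3-q)@n*1e3)
E
```

```text
outer [ 543.08545182 -128.78521398   18.0555158 ] 0.45999227669825393 [ 0.34502511 -0.11470593  7.90440592]
pointer yaw -2.5609436256612668 via centre -2.4463599106641545 116 [0.03981131 0.01021218]
line offset from centre mm -0.7714957845348651
```

```bash
python3 - <<'E'
exec(open("k.py").read())
im=cv2.imread("pics/w9.png"); g=cv2.cvtColor(im,cv2.COLOR_BGR2GRAY).astype(float)
pts=[]
for u in range(300,316):
    col=np.clip(g[244:264,u]-100,0,None); pts.append((u,244+(col*np.arange(20)).sum()/col.sum()))
P=plane(C,pts,.03)[:,:2]; q=P.mean(0); d=np.linalg.svd(P-q)[2][0]; d=d*np.sign(-d[0])
print(np.round(pts,1).tolist()); print("yaw",np.arctan2(d[1],d[0]))
E
```

```text
[[300.0, 250.4], [301.0, 250.8], [302.0, 251.4], [303.0, 251.9], [304.0, 252.4], [305.0, 252.9], [306.0, 253.4], [307.0, 254.1], [308.0, 254.5], [309.0, 255.1], [310.0, 255.5], [311.0, 256.1], [312.0, 256.5], [313.0, 257.1], [314.0, 257.5], [315.0, 258.2]]
yaw -2.5354460041647577
```

Knob yaw −2.535 against the flat at about 3.097: turn +0.65 rad about tool z. Grip the knob's upper half.

```bash
python3 -m inch '[[0.3,-0.1,2,0],[0,0,2,0],[0,0,2,0],[0,0,1.8,0],[0,0,0,0]]'; python3 -m inch '[[0,0,0,0],[0,0,0,0],[0,0,0,0],[0,0,0,0],[0,0,0,0]]' 1 60;  python3 -m inch '[[0,0,0,0],[0,0,-1,0],[0,0,-3,0],[0,0,-6,0],[0,0,-6,0]]'
```

```text
time_s: 21.32
position: [0.5417, -0.1285, -0.0008]
tcp_rot: [-0.002, 0.226, 0.974, -0.0]
ft_force: [-0.2, 0.4, 0.2]
grip_width: 0.0859
finger_force: 0.0
time_s: 21.95
position: [0.5442, -0.129, 0.0018]
tcp_rot: [0.001, 0.226, 0.974, 0.0]
ft_force: [0.2, -0.2, 5.5]
grip_width: 0.035
finger_force: 59.7
time_s: 22.58
position: [0.5423, -0.1286, 0.1619]
tcp_rot: [-0.001, 0.226, 0.974, -0.0]
ft_force: [1.6, 0.0, -0.2]
grip_width: 0.0348
finger_force: 59.9
```

```bash
python3 -m inch '[[3.9,4.6,-0.5,0],[3.9,4.6,-0.5,0],[3.9,4.6,0,0],[1,5.8,0,0],[1,5.8,0,0]]'; python3 -m inch '[[1,5.8,0,0],[0,0,0,0.13],[0,0,0,0.13],[0,0,0,0.13],[0,0,0,0.13]]'; python3 -m inch '[[0,0,0,0.13],[0,0,0,0],[0,0,0,0],[0,0,0,0],[0,0,0,0]]'
python3 - <<'E'
from h import *
C=cam("wrist"); im=robot.get_image("wrist"); cv2.imwrite("pics/w10.png",im); s=robot.read_state(); p=np.array(s["position"]); print(p,s["tcp_rot"],s["joint_pos"])
print("spindle tool cm",toolvec(np.array([.5515,.2205,.116])-p))
R=Q.from_quat(np.roll(s["tcp_rot"],-1)).as_matrix()
print("tip px",proj(C,[.5515,.2205,.116]), "knob top px",proj(C,p+[0,0,.028]))
m=(im[...,2].astype(int)-im[...,0]>60); ys,xs=np.nonzero(m[200:320,250:400]); print("brass",len(xs), xs.min()+250,xs.max()+250,ys.min()+200,ys.max()+200)
g=cv2.cvtColor(im,cv2.COLOR_BGR2GRAY)
for v in range(262,400,4): print(v,' '.join('%3d'%x for x in g[v,260:384:4]))
E
```

```text
time_s: 23.2
position: [0.532, 0.1612, 0.1712]
tcp_rot: [0.0, 0.226, 0.974, -0.0]
ft_force: [1.1, 0.1, -0.9]
grip_width: 0.0349
finger_force: 59.8
time_s: 23.82
position: [0.5484, 0.216, 0.1705]
tcp_rot: [-0.0, 0.471, 0.882, -0.0]
ft_force: [-0.6, 0.5, -0.1]
grip_width: 0.0349
finger_force: 60.0
time_s: 24.45
position: [0.5488, 0.216, 0.1705]
tcp_rot: [-0.0, 0.525, 0.851, -0.0]
ft_force: [-0.3, -0.5, 0.6]
grip_width: 0.0346
finger_force: 60.0
[0.54884902 0.21603632 0.17050875] [-1.45080309e-05  5.25409789e-01  8.50849312e-01 -3.06897786e-05] [ 3.74998928e-01  4.43453044e-01  1.61867243e-01  1.28927705e+00
 -1.35549925e-05  1.48139226e+00]
spindle tool cm [0.2803997  0.43731289 5.45084343]
tip px [[328.70979895 257.83741965]] knob top px [[320.46824873 340.94673231]]
brass 219 321 338 239 264
262 172 172 172 173 173 173 184  37 170 172 172 177 138  91  82 146  94  90  89  71 144 130  46 147 131 172 189 197 197 197 196
266 172 173 172 172 172 173 173 172 173 116 180 173 163  80   4   0   0   2   9  84  78  63 144 150 173 171 200 197 196 196 198
270 172 172 172 172 173 172 173 172 142  
[... 3482 characters left out ...]
 170 172 171 170 171 171 171 160 235 235 235 253  11  22  12
382  16  18  14  24  45 235 235 235 236 235 236 239 169 172 175 143 147 150 129 127 134 173 172 171 156 236 236 246  13  25  15
386  16  12  11  24 211 236 236 235 235 235 235 181 178 129 132 131 132 134 135 140 137 133 143 172 171 243 235 239   7  21  14
390  16  16  34  22 255 235 235 236 235 235 236 161 133 133 132 134 134  72  63  66  65  61 123 134 170 179 239 238   0  30  12
394  15  17 109  18 242 235 236 235 235 235 235 248 133 131 131 136  63  67  69  70  70  69  66 102 127 173 172 167  36  40  14
398  19  15 255 249 236 235 236 235 235 235 234 234 124 133 133  67  69  73  75  75  75  74  72  68 137 178 173 170 174 176   2
```

```bash
python3 - <<'E'
exec(open("k.py").read())
im=cv2.imread("pics/w10.png"); g=cv2.cvtColor(im,cv2.COLOR_BGR2GRAY).astype(float)
zt=p[2]+.028
pts=[]
for u in range(296,317):
    col=np.clip(g[318:346,u]-90,0,None); pts.append((u,318+(col*np.arange(28)).sum()/col.sum()))
P=plane(C,pts,zt)[:,:2]; q=P.mean(0); d=np.linalg.svd(P-q)[2][0]; d=d*np.sign(-d[0])
print("pointer yaw",np.arctan2(d[1],d[0]), "tool coords of line pts mm",[(R.T@(np.r_[a,zt]-p)*1e3)[:2].round(1).tolist() for a in P[::10]])
L=[]
for v in range(342,372,2):
    row=g[v]; u=322
    a=u
    while row[a]>36: a-=1   # inner bright face (65/44) edge to bevel
    b_=u
    while row[b_]>36: b_+=1
    print((v,a,b_),end=' ')
print()
for v in range(236,268): print(v,' '.join('%3d'%im[v,u,2] if int(im[v,u,2])-int(im[v,u,0])>25 else '  .' for u in range(314,348)))
E
```

```text
pointer yaw 3.103664506286786 tool coords of line pts mm [[6.1, -9.4], [4.0, -5.6], [1.9, -1.7]]
(342, 316, 356) (344, 290, 356) (346, 291, 356) (348, 291, 355) (350, 292, 354) (352, 292, 352) (354, 294, 352) (356, 296, 340) (358, 298, 349) (360, 300, 347) (362, 302, 343) (364, 307, 339) (366, 312, 335) (368, 322, 322) (370, 322, 322) 
236   .   .   .   .   .   .   .   .   .   .  69  78  78  82  83  83  83  84  85  82  83  83  79   .   .   .   .   .   .   .   .   .   .   .
237   .   .   .   .   .   .   .   .   .  69  76  75  75  77  79  81  81  84  83  83  82  82  81   .   .   .   .   .   .   .   .   .   .   .
238   .   .   .   .   .   .   .   .  66  71  73  72  71  70  69  89  85  83  84  84  83  83  80  71   .   .   .   .   .   .   .   .   .   .
239   .   .   .   .   .   .   .  61  69  69  66  98 110 140 157 144  96  72  81  81  83  83  82  71   .   .   .   .   .   .   .   .   .   .
240   .   .   .   .   .   .   .  65  62  78 134 128 139 157 159 120  73  73  81  80  82  81  80  76   .   .   .   .   .   .   .   .   .   .
241   .   .   .   .   .   .   .  62  94 138 129 109 112 115 11
[... 3017 characters left out ...]

263   .   .   .   .   .   .   .   .   .  97 109 114 114 116 114 113 111 111 110 107 104  89   .   .   .   .   .   .   .   .   .   .   .   .
264   .   .   .   .   .   .   .   .   .   .   . 112 116 115 115 114 116 114 113 109 199 160   .   .   .   .   .   .   .   .   .   .   .   .
265   .   .   .   .   .   .   .   .   .   .   .   .   .   .   .  48  72  80  89   .   .   .   .   .   .   .   .   .   .   .   .   .   .   .
266   .   .   .   .   .   .   .   .   .   .   .   .   .   .   .   .   .   .   .   .   .   .   .   .   .   .   .   .   .   .   .   .   .   .
267   .   .   .   .   .   .   .   .   .   .   .   .   .   .   .   .   .   .   .   .   .   .   .   .   .   .   .   .   .   .   .   .   .   .
```

```bash
python3 - <<'E'
exec(open("k.py").read())
e=plane(C,[(330,248.3),(329.2,249.8),(328.2,252),(327.2,254),(326,256),(324.8,258),(323.7,260),(322.9,261.5)],.116)
d=np.linalg.svd(e[:,:2]-e[:,:2].mean(0))[2][0]; n=np.array([-d[1],d[0]]); n*=-np.sign(n[0]); print("flat yaw",np.arctan2(n[1],n[0]))
arc=[(335.8,250),(337.3,251),(338.6,253),(339,255),(339.4,257),(339.2,258.5),(338.8,260),(337.6,261.5),(336.4,262.5),(335,263.7),(325,264.7),(330,265.2)]
Pa=plane(C,arc,.115)
for nm,c in dict(free=circ(Pa)[0]).items(): print(nm,c,(R.T@(np.r_[c[:2]/1e3,.115]-p)*1e3))
f=lambda q: np.hypot(Pa[:,0]-q[0],Pa[:,1]-q[1])-.0058
r=least_squares(f,Pa.mean(0)[:2]); print("fixed r",r.x,np.abs(r.fun).max(),(R.T@(np.r_[r.x,.115]-p)*1e3))
mid=e[:,:2].mean(0); print("flat dist",((mid-r.x)@n)*1e3)
for xy in([.5535,.2186],[.5514,.2212]): print((R.T@(np.r_[xy,.115]-p)*1e3).round(1))
E
```

```text
flat yaw 3.139089264724881
free [551.85731848 221.13620605   5.7556168 ] [ 3.21279046  4.97762069 55.50839047]
fixed r [0.55180438 0.22113638] 0.00021174612915272027 [ 3.23665073  4.93036862 55.50839347]
flat dist 2.313757095629464
[ 0.2  5.3 55.5]
[ 3.5  4.6 55.5]
```

Axis of the spindle is at tool (3.2, 4.9) mm and of the knob at about (0.4, 1.0) mm. The yaws agree (3.104 against about 3.11). Shift and approach.

```bash
python3 -m inch '[[0.28,0.39,0,0],[0,0,1.5,0],[0,0,1.7,0],[0,0,1.7,0],[0,0,0,0]]' 1 80; python3 -m inch '[[0,0,0.3,0],[0,0,0.3,0],[0,0,0,0],[0,0,0,0],[0,0,0,0]]'
```

```text
time_s: 25.12
position: [0.5494, 0.2197, 0.1189]
tcp_rot: [-0.001, 0.526, 0.851, -0.002]
ft_force: [-1.3, -0.1, -1.1]
grip_width: 0.0344
finger_force: 80.1
time_s: 25.75
position: [0.5513, 0.2204, 0.1158]
tcp_rot: [0.0, 0.526, 0.851, 0.0]
ft_force: [0.7, 0.3, -0.2]
grip_width: 0.034
finger_force: 80.1
```

```bash
python3 -m inch '[[0,0,0.2,0],[0,0,0.2,0],[0,0,0,0],[0,0,0,0],[0,0,0,0]]'; python3 -m inch '[[0,0,0.2,0],[0,0,0.1,0],[0,0,0,0],[0,0,0,0],[0,0,0,0]]'
```

```text
time_s: 26.38
position: [0.5512, 0.2204, 0.1116]
tcp_rot: [0.0, 0.526, 0.851, 0.0]
ft_force: [0.4, 0.7, -1.4]
grip_width: 0.034
finger_force: 80.1
time_s: 27.0
position: [0.5512, 0.2203, 0.1086]
tcp_rot: [0.0, 0.526, 0.851, 0.0]
ft_force: [-0.1, -1.1, -1.0]
grip_width: 0.0342
finger_force: 80.1
```

```bash
python3 -m inch '[[0,0,0.2,0],[0,0,0.2,0],[0,0,0.2,0],[0,0,0,0],[0,0,0,0]]'; python3 -m inch '[[0,0,0.1,0],[0,0,0.1,0],[0,0,0.1,0],[0,0,0,0],[0,0,0,0]]'
```

```text
time_s: 27.62
position: [0.5511, 0.2203, 0.1025]
tcp_rot: [0.0, 0.526, 0.851, -0.0]
ft_force: [0.5, -0.3, -0.8]
grip_width: 0.034
finger_force: 80.1
time_s: 28.25
position: [0.5513, 0.2204, 0.0999]
tcp_rot: [0.0, 0.526, 0.851, 0.0]
ft_force: [-1.3, -0.1, 3.9]
grip_width: 0.0341
finger_force: 80.6
```

Home with the spring beginning to push (3.9 N, as predicted). Now press to the stop.

```bash
python3 -m inch '[[0,0,0.1,0],[0,0,0.1,0],[0,0,0.1,0],[0,0,0,0],[0,0,0,0]]'; python3 -m inch '[[0,0,0.1,0],[0,0,0.1,0],[0,0,0.1,0],[0,0,0,0],[0,0,0,0]]'
```

```text
time_s: 28.88
position: [0.5513, 0.2204, 0.0969]
tcp_rot: [0.0, 0.526, 0.851, 0.0]
ft_force: [-0.5, -0.2, 6.8]
grip_width: 0.0341
finger_force: 80.8
time_s: 29.5
position: [0.5515, 0.2205, 0.0956]
tcp_rot: [0.001, 0.526, 0.851, 0.001]
ft_force: [-4.0, -1.2, 13.9]
grip_width: 0.0342
finger_force: 81.9
```

```bash
python3 -m inch '[[0,0,0.1,0],[0,0,0,0],[0,0,0,0],[0,0,0,0],[0,0,0,0]]'; python3 -m inch '[[0,0,0,0],[0,0,0,0],[0,0,0,0],[0,0,0,0],[0,0,0,0]]'; python3 - <<'E'
exec(open("k.py").read())
im=robot.get_image("wrist"); g=cv2.cvtColor(im,cv2.COLOR_BGR2GRAY).astype(float)
zt=p[2]+.028; pts=[]
for u in range(296,317):
    col=np.clip(g[318:346,u]-90,0,None)
    if col.sum()>0: pts.append((u,318+(col*np.arange(28)).sum()/col.sum()))
P=plane(C,pts,zt)[:,:2]; d=np.linalg.svd(P-P.mean(0))[2][0]; d=d*np.sign(-d[0]); print(len(pts),"pointer yaw",np.arctan2(d[1],d[0]),pts[0],pts[-1])
E
```

```text
time_s: 30.12
position: [0.5517, 0.2205, 0.0955]
tcp_rot: [0.001, 0.526, 0.851, 0.001]
ft_force: [-6.2, -2.9, 17.6]
grip_width: 0.0343
finger_force: 82.3
time_s: 30.75
position: [0.5516, 0.2205, 0.0955]
tcp_rot: [0.001, 0.526, 0.851, 0.001]
ft_force: [-5.3, -1.3, 18.5]
grip_width: 0.0342
finger_force: 82.3
21 pointer yaw 3.101157730423655 (296, np.float64(327.3123732251521)) (316, np.float64(336.83603238866397))
```

The knob bottomed after 6 mm of travel at about 18 N, with the pointer yaw unchanged and no slip. Handing in.

```bash
python3 -c "
from workcell import robot
print(robot.hand_in())"
```

```text
the job is handed in; nothing more can be done
None
```

I handed the job in with the trim ring flat on the plate round the spindle, and the knob fully home with its pointer in line with the flat (to about 0.04 rad), held down against its stop at about 18 N. It took about 31 s of the 58 s, the bystanders were not touched, and the hand-in returned no verdict.

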